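Open the child-safe knife box by its concealed catch

ROBOT

A 6-joint arm with a two-finger parallel gripper is mounted at the origin on the work surface. World frame = base frame: x ahead of the robot, y to its left, z up, the work surface at z = 0. Lengths are in mm, angles in rad, forces in N, time in s.
With the tool pointing down it reaches from about 275 to 725 mm from the base axis. Payload 5.6 kg.
Tool frame: the origin (TCP) lies at the centre of the arm's flange, where the gripper is bolted on; the fingertips stand 173 mm ahead of it and the grasp point (between the pads) lies 155 mm ahead of it; z points along the fingers, y is the line along which they close (so a half turn about z gives the same grasp; the last joint's range is limited). The gripper opens to 85 mm and grips with 20 to 120 N. Pads are 22 mm wide; open, the fingers measure 114 mm over their backs; the gripper's body (76 mm by 85 mm) begins 54 mm behind the grasp point. The pads swing forward as they close: fully open they stand 13 mm farther back than shut.
Start: joints at [1.583, 0.255, 0.108, 0, -1.424, -0.285], TCP at [148.159, 529.663, 404.683] pointing down, gripper open.
Joint ranges: [-2.95, 2.95], [-1.21, 1.97], [-1.09, 1.5], [-2.87, 1.71], [-2.94, -0.07], [-3.05, 3.05]. Speed limits (rad/s): [2.57, 2.57, 3.14, 3.14, 3.14, 3.14].

INTERFACE

Orientations are given as [roll, pitch, yaw] about the fixed x, y, z axes, in that order (R = Rz(yaw) Ry(pitch) Rx(roll)).
In Python, from bench import manip gives the robot as it stands. Calls block until the motion is done:
- manip.reach(position, orientation): joint-space move of the TCP to a pose.
- manip.servo_line(position, rotation=None, speed=150): straight line of the TCP; rotation=None keeps the orientation; speed is the mean speed in mm/s.
- manip.movej(angles): joint-space move.
- manip.release() and manip.close(newtons=None): open the fingers fully, or close them until they stop; newtons is the grip in N (None keeps the last).
- manip.wait(seconds).
- manip.ik(position, orientation): joint angles nearest the present ones, or None.
- manip.observe(): the state.
- manip.read_camera(name): name is "side" or "top" or "wrist"; returns a dict with "image" (384x512x3 uint8, blue, green, red), "depth" (384x512 float32, mm along the optical axis (not along the pixel's ray), 0 where there is no reading), "fx", "fy", "cx", "cy" (pixels), "world_from_camera" (4x4, takes a point from camera to world coordinates). Camera axes: x right, y up, looking along -z (the intrinsics and any distortion apply to the point x, -y, -z); pixel columns grow to the right and rows downward; lengths in mm; the calibration is good to about 2 mm. A picture is of the moment at which its call begins.
A pose or a line that the arm cannot do raises manip.IKError and nothing moves.
- manip.job_done(): hands the job in; it is judged then, once.
Trained networks look in a picture, given as the dict that the camera call returned (one of the last four; its "shot" number tells which), for a name from the list of things; names that differ only in an ending like _2 or _b are one class to them, and where a whole thing is asked for, a point or a joint stands for the part that bears it (a point fixed in the world has none). Each returns a list of dicts, best first, with "conf" (0 to 1); they miss things now and then, are a little off and sometimes report something else, mostly with a low value. They report only what shows in the picture. A call takes as long as a camera call.
- manip.regions_of(picture, thing): "region" (384x512 bool, what is visible of it) and "extent" ([centre column, centre row, width, height] in pixels, round what is visible of it).
The state is a dict: "clock": time; "joint_positions": joint angles; "joint_vel": joint speeds; "joint_efforts": joint torques, N m; "ee_pos": TCP position; "tool_rot": TCP orientation; "ft_force": force on the tool from outside, world axes, zero at the start; "ft_torque": the same for the moment, N m; "gripper_width": finger opening in mm; "grip_force": force on a finger pad.
Only numpy, scipy, OpenCV 4.12 (cv2) and the standard library are available. Lean on these libraries where they do the work, as an engineer would, in place of code of your own. Each camera call takes 0.05 s, during which the arm holds its last target. There are 200 camera calls.

TASK

The knife box on the worktop is shut by a concealed catch: a cream pad sunk in its flat cream front panel, somewhere along the panel's length. Feel gently across the panel with the fingertips to find the pad, press it fully home so that the oak flap rises by itself and stays ajar, then draw back clear. Do not pull or push at the flap, and pick up, shift or knock over nothing else.

Things in the scene. Friction and masses are not known exactly. Their poses are not given: they have to be found in the camera images.
- knife_box: Low child-safe knife box fixed to the worktop, 230 (x) by 400 (y) by 80 mm tall. Origin: centre of its underside; x points from the front panel to the flap, y along its length, z up. Oak end caps, tops at z = 80 mm, cover y beyond 95 mm either way. Between them: the rigid level cream panel, x -115 to -5 mm, top at z = 70 mm; then the oak flap, x 0 to 115 mm, top at 70 mm, hinged at its far edge.
- panel_mid (a point): Middle of the cream panel's top face, axes as the box (box x -60, z 70 mm). The catch is a cream pad, 48 (x) by 52 mm (y), sunk in the panel with a 1.5 mm gap round it, its top 1.5 mm lower. Its centre is at x = 0 here, and at any y from -50 to 50 mm, new each time: this y is not told but has to be felt (the panel is hard, the pad gives) or seen (thin outline).
- catch (a joint): how far the pad is pressed in, m: 0 = untouched, 0.008 = fully home. It moves straight down, gives way at about 4 to 5 N all the way, and stays where it is left (no spring back).
- flap (a joint): opening of the oak flap, rad: 0 = shut, flush. A linkage raises its front edge as the pad goes down: 0.04 rad per mm, 0.32 rad (front edge about 36 mm up) with the pad fully home; it stays up with the pad.
- mug: White ceramic mug, 80 wide and 90 tall, beside the box's left (+y) end (sizes in mm); origin at its underside centre. Leave it alone.
- pepper_mill: Dark wooden pepper mill, 54 wide and 135 tall, beside the box's right (-y) end (sizes in mm); origin at its underside centre. Leave it alone.
- egg_cup: Small white egg cup, 46 wide and 42 tall, standing on the box's left (+y) end cap (sizes in mm); origin at its underside centre. Leave it alone.
- spice_jar: Small amber jar with steel lid, 42 wide and 55 tall, standing on the box's right (-y) end cap (sizes in mm); origin at its underside centre. Leave it alone.
- wooden_spoon: Wooden spoon, 260 long, lying in front of the box (towards the robot) (sizes in mm); origin at its underside, lying along its x axis. Leave it alone.
- jam_jar: Glass jar with a white lid, 66 wide and 90 tall, behind the box (sizes in mm); origin at its underside centre. Leave it alone.
- bowl: Blue bowl, 130 wide and 55 tall, behind the box (sizes in mm); origin at its underside centre. Leave it alone.

How it is judged:
By the outcome, as a careful person would: the job done as asked, in the order asked, and still so for the second after the job is handed in, with the robot touching nothing.
It also fails if it takes over 48 s, if anything falls off the work surface, if the arm or the gripper's body presses on something with over 40 N, if the wrist force passes 120 N, or if a joint passes its speed limit or range.

## Working session

There is one attempt and no reset: what is moved stays moved. The work goes in short steps, each a Python script; the robot and the scene stay as the last script left them, time stands still between calls to the robot, and variables do not carry over. Pictures are saved under pics/ and viewed, at most 10 in all, crops included, and the job is handed in when it is done.

```bash
mkdir -p pics
cat > h.py <<'E'
import numpy as np, cv2
from bench import manip
def world(p, mask):
    v,u=np.nonzero(mask & (p["depth"]>0)); d=p["depth"][v,u]
    c=np.stack([(u-p["cx"])/p["fx"]*d, -(v-p["cy"])/p["fy"]*d, -d, np.ones_like(d)])
    return (np.array(p["world_from_camera"])@c)[:3].T
E
python3 - <<'E'
from h import *
print(manip.observe())
ims=[]
for n in ("top","side"):
    p=manip.read_camera(n); ims.append(p["image"]); print(n,[k for k in p],p["fx"],np.round(p["world_from_camera"],3).tolist())
    for t in ["knife_box","panel_mid","mug","pepper_mill","egg_cup","spice_jar","wooden_spoon","jam_jar","bowl"]:
        for r in manip.regions_of(p,t)[:1]:
            w=world(p,r["region"])
            print(t,round(r["conf"],2),np.round(r["extent"]),np.round(np.median(w,0)) if len(w) else None, np.round(np.percentile(w,[1,99],axis=0)).tolist() if len(w) else None)
    cv2.imwrite(f"pics/{n}0.png",p["image"])
E
```

```text
{'clock': 0.0, 'joint_positions': array([ 1.58261483e+00,  2.55773488e-01,  1.07027428e-01, -4.88108217e-04,
       -1.42389501e+00, -2.84572090e-01]), 'joint_vel': array([ 0.00099145, -0.00097907, -0.00041723, -0.00026968, -0.00144713,
       -0.00118397]), 'joint_efforts': array([ 1.84869161e-03, -3.86629415e+01,  2.37937295e+01,  5.36490440e+00,
       -6.21344065e-03, -1.51973921e-05]), 'ee_pos': array([148.06103445, 529.53564917, 403.78852471]), 'tool_rot': array([ 3.13968656e+00, -5.46070188e-05, -2.72825425e-01]), 'ft_force': array([-0.20159394,  0.25225685, -0.81133279]), 'ft_torque': array([-0.03614557, -0.01788722,  0.04562737]), 'grip_force': 0.0, 'gripper_width': 85.53691352089174}
top ['image', 'depth', 'fx', 'fy', 'cx', 'cy', 'world_from_camera', 'shot'] 370.3466607877985 [[0.029, 0.998, -0.05, 549.318], [-0.999, 0.029, -0.016, 58.109], [-0.014, 0.05, 0.999, 1009.804], [0.0, 0.0, 0.0, 1.0]]
knife_box 0.64 [304. 206. 175. 124.] [593. -59.  79.] [[436.0, -249.0, 3.0], [709.0, 157.0, 84.0]]
panel_mid 0.71 [301. 208. 177. 122.] [593. -60.  79.] [[436.0, -249.0, 7.0], [708.0
[... 1123 characters left out ...]
 84.0]]
mug 0.64 [252. 247.  41.  55.] [573. 260.  57.] [[532.0, 198.0, 1.0], [608.0, 305.0, 92.0]]
pepper_mill 0.7 [330. 118.  16.  30.] [ 485. -294.   89.] [[465.0, -508.0, 0.0], [522.0, -282.0, 133.0]]
egg_cup 0.91 [247. 189.  18.  22.] [621. 117. 110.] [[601.0, 86.0, 82.0], [642.0, 130.0, 124.0]]
spice_jar 0.72 [284. 124.  17.  24.] [ 597. -199.  114.] [[579.0, -228.0, 82.0], [619.0, -191.0, 138.0]]
wooden_spoon 0.91 [332. 211.  46.  60.] [419.  16.  13.] [[380.0, -109.0, -0.0], [465.0, 141.0, 22.0]]
jam_jar 0.93 [206. 181.  20.  40.] [762.  55.  65.] [[736.0, 9.0, 6.0], [797.0, 67.0, 93.0]]
bowl 0.89 [232. 144.  43.  28.] [ 767. -206.   36.] [[701.0, -241.0, 3.0], [821.0, -115.0, 58.0]]
```

Run:
```python
import cv2
a=cv2.imread("pics/top0.png")[110:290,170:430]; cv2.imwrite("pics/t1.png",cv2.resize(a,None,fx=3,fy=3,interpolation=cv2.INTER_CUBIC))
a=cv2.imread("pics/side0.png")[100:290,190:370]; cv2.imwrite("pics/s1.png",cv2.resize(a,None,fx=3,fy=3,interpolation=cv2.INTER_CUBIC))
```

```text
(no output)
```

View pics/t1.png

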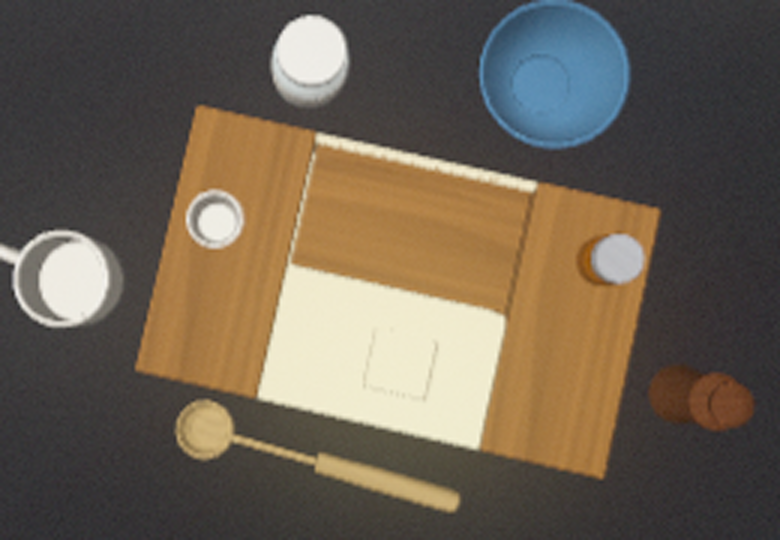

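View pics/s1.png

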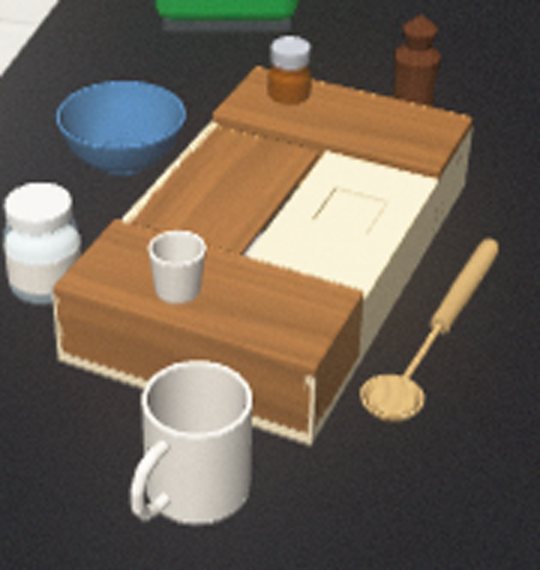

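The top view shows the pad outline in the panel, centred at about crop (401,364), or full image (303.6,231.3). The side view agrees: the pad is on the −y side. The box corners are clear too.

Run:
```python
from h import *
p=manip.read_camera("top"); T=np.array(p["world_from_camera"])
def ray(c,z):
    u,v=170+(c[0]+.5)/3-.5,110+(c[1]+.5)/3-.5
    d=T[:3,:3]@np.array([(u-p["cx"])/p["fx"],-(v-p["cy"])/p["fy"],-1]); return T[:3,3]+d*(z-T[2,3])/d[2]
C=np.array([ray(c,80)[:2] for c in [(197,105),(660,208),(604,478),(136,369)]])
# box coords: (+115,+200),(+115,-200),(-115,-200),(-115,200)
B=np.array([(115,200),(115,-200),(-115,-200),(-115,200)],float)
c=C.mean(0); U,S,V=np.linalg.svd((C-c).T@B); R=U@V; yaw=np.arctan2(R[1,0],R[0,0])
print("centre",c,"yaw",yaw,"resid",((C-c)@R-B).round(1).tolist())
P=np.array([ray(q,69)[:2] for q in [(373,327),(438,340),(426,400),(364,387)]])
print("pad in box",((P-c)@R).round(1).tolist(),((P.mean(0)-c)@R).round(1), "world",P.mean(0))
d=world(p,np.ones((384,512),bool)); b=(d[:,:2]-c)@R
m=(abs(b[:,0]+60)<45)&(abs(b[:,1]-50)<30); print("panel z",np.median(d[m,2]))
p=manip.read_camera("side"); T=np.array(p["world_from_camera"])
def ray(c,z):
    u,v=190+(c[0]+.5)/3-.5,100+(c[1]+.5)/3-.5
    d=T[:3,:3]@np.array([(u-p["cx"])/p["fx"],-(v-p["cy"])/p["fy"],-1]); return T[:3,3]+d*(z-T[2,3])/d[2]
P=np.array([ray(q,70)[:2] for q in [(335,188),(389,198),(370,235),(315,219)]])
print("side pad in box",((P-c)@R).round(1).tolist())
```

```text
centre [571.48419006 -45.24599785] yaw -0.19452849308792938 resid [[-1.0, -1.1], [-0.5, 1.6], [0.2, 0.8], [1.3, -1.3]]
pad in box [[-35.6, 12.6], [-34.1, -43.1], [-85.4, -44.1], [-86.4, 9.0]] [-60.4 -16.4] world [509.07754542 -49.65197265]
panel z 70.0595630070552
side pad in box [[-35.9, -42.7], [-85.1, -48.8], [-89.3, 10.8], [-37.8, 9.4]]
```

```bash
cat >> h.py <<'E'
c=np.array([571.5,-45.2]); yaw=-0.1945
R=np.array([[np.cos(yaw),-np.sin(yaw)],[np.sin(yaw),np.cos(yaw)]])
rot=[np.pi,0,yaw]
def pos(by,tipz,bx=-60): return [*(c+R@[bx,by]),tipz+173]
def fz(bias,n=2):
    f=[]
    for _ in range(n): manip.wait(0.03); f.append(manip.observe()["ft_force"][2])
    return np.mean(f)-bias
E
python3 - <<'E'
from h import *
manip.close(20)
manip.reach(pos(40,150),rot)
manip.servo_line(pos(40,82),rot,speed=100)
manip.wait(.3)
b=fz(0,5); o=manip.observe(); print(b,o["clock"],o["ee_pos"],pos(40,82),o["gripper_width"])
for z in np.arange(77,62,-1.0):
    manip.servo_line(pos(40,z),speed=15); f=fz(b); print(z,round(f,2),round(manip.observe()["ee_pos"][2]-173,2))
    if abs(f)>2: break
manip.servo_line(pos(40,80),speed=60)
print(manip.observe()["clock"])
E
```

```text
0.4633214804195295 5.475 [520.39301855   5.61501775 255.14978986] [np.float64(520.3623736661668), np.float64(5.642336422918774), 255] 0.027245157423962336
77.0 -0.34 77.01
76.0 -0.82 76.01
75.0 -0.25 75.0
74.0 -0.93 73.96
73.0 -0.3 72.97
72.0 -0.01 71.97
71.0 -0.34 71.0
70.0 4.62 70.51
8.5583
```

The panel is hard at z≈70.4. Next I feel the pad and press it.

Run:
```python
from h import *
manip.servo_line(pos(-17,80),speed=80); manip.wait(.2)
b=fz(0,5)
manip.servo_line(pos(-17,72),speed=40)
for z in np.arange(70.5,55,-.75):
    manip.servo_line(pos(-17,z),speed=12); f=fz(b); a=manip.observe()["ee_pos"][2]-173; print(z,round(f,2),round(a,2))
    if f>11 or (a>68.5 and f>8): break
o=manip.observe();print(o["clock"],o["ft_force"])
p=manip.read_camera("side"); cv2.imwrite("pics/s2.png",cv2.resize(p["image"][60:310,170:400],None,fx=2.4,fy=2.4))
```

```text
70.5 0.46 70.56
69.75 0.12 69.78
69.0 -0.02 69.01
68.25 2.58 68.45
67.5 2.86 67.53
66.75 2.35 66.69
66.0 2.25 65.9
65.25 2.05 65.2
64.5 2.64 64.45
63.75 2.94 63.72
63.0 2.16 62.94
62.25 1.88 62.21
61.5 3.22 61.44
60.75 4.62 60.97
60.0 10.99 60.9
59.25 15.2 60.85
15.225 [-6.05790383  2.64405658 15.37390388]
```

View pics/s2.png

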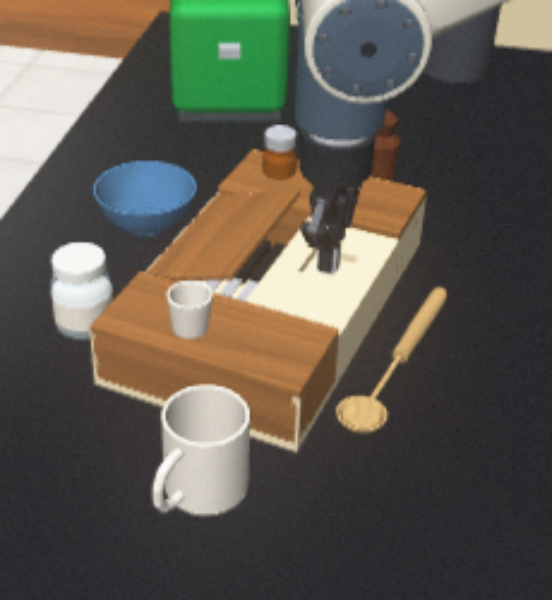

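The pad travelled about 7.7 mm and then met a hard stop at 15 N. The picture shows the flap raised (around 235,235) and nothing else disturbed. Now I draw back straight up.

Run:
```python
from h import *
manip.servo_line(pos(-17,72),speed=30)
manip.servo_line(pos(-17,230),speed=100); manip.wait(.5)
for n in ("top","side"):
    p=manip.read_camera(n); d=world(p,np.ones((384,512),bool)); b=(d[:,:2]-c)@R
    for x in (10,50,90):
        m=(abs(b[:,0]-x)<6)&(abs(b[:,1]-60)<20); print(n,x,np.median(d[m,2]) if m.any() else None)
    for t in ["mug","pepper_mill","egg_cup","spice_jar","wooden_spoon","jam_jar"]:
        for r in manip.regions_of(p,t)[:1]: print(t,round(r["conf"],2),np.round(r["extent"]))
cv2.imwrite("pics/s3.png",cv2.resize(p["image"][60:310,170:400],None,fx=2.4,fy=2.4))
o=manip.observe();print(o["clock"],o["ft_force"])
```

```text
top 10 102.64785828492484
top 50 92.21582399384891
top 90 79.16696633745983
mug 0.93 [189. 201.  46.  28.]
egg_cup 0.63 [242. 182.  20.  17.]
jam_jar 0.75 [276. 130.  23.  30.]
side 10 104.38147335079282
side 50 92.41856691702776
side 90 78.59699957948578
mug 0.84 [253. 248.  37.  54.]
pepper_mill 0.79 [330. 117.  17.  30.]
egg_cup 0.7 [248. 187.  16.  24.]
spice_jar 0.49 [287. 125.  14.  24.]
wooden_spoon 0.82 [331. 211.  42.  62.]
jam_jar 0.91 [204. 182.  22.  37.]
18.7833 [ 0.82247871 -0.47329131  0.03219293]
```

View pics/s3.png

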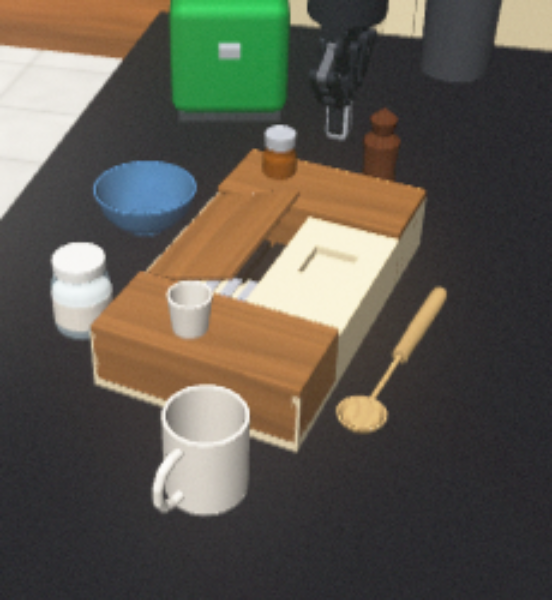

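The flap is up at about 0.32 rad, the pad is sunk, the arm is clear and everything else is where it was.

```bash
python3 -c "
from bench import manip
print(manip.job_done())"
```

```text
the job is handed in; nothing more can be done
None
```

The job is handed in: I pressed the catch pad (about 17 mm to the −y side of the box's middle) fully home, the flap rose by itself to about 0.32 rad and stayed ajar, and the arm drew back clear at 18.8 s with nothing else moved.

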